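Seat the sample-pot lids and hold the carrier off the balance

TASK

Press both blue lids of the two-pot sample carrier fully home while it still stands on the balance pan. Then take the carrier by its green handle, lift it at least 8 cm clear of the pan and keep it steady and level in the air so that the balance can re-zero: finish while holding it, do not put it down. Do not tip the carrier on the way, and leave the other things on the bench where they are.

Things in the scene. Friction and masses are not known exactly. Their poses are not given: they have to be found in the camera images.
- carrier: loose carrier, about 0.4 to 0.8 kg: aluminium base plate 90 x 205 x 8 mm (x, y, z) with a steel pot (58 mm diameter, rim 78 mm above the carrier's underside) at each end, centred 68 mm to +y and -y, and a green handle bar between them. It stands upright on the balance pan. Origin: centre of the underside; z up, y along the row of pots and along the handle. Each pot is closed by a flat-topped push-in blue lid
- handle (a point): centre of the green handle bar, 125 mm above the carrier's underside, on its centre of mass line: the bar is 16 mm thick (x), 66 mm long (y), 22 mm high (z), its ends carried by two upright 10 mm rods 24 mm either side (along y) of the centre. The space below the bar and to its x sides is free. Axes as the carrier
- lid_a_top (a point): centre of the top face of the lid on the +y pot: blue disc, 58 mm diameter, 12 mm thick, moving along the carrier's z. Fully home its top is 90 mm above the carrier's underside, and the blue disc lies flat on the steel rim; not home, it stands proud and a white band shows under it
- lid_a (a joint): travel of the +y lid: 0 = 10 mm proud, 0.010 m = fully home. It starts 4 to 10 mm proud. It slides with about 7 N of friction at slow speed, a little more when faster, then stops hard on the rim and stays where it was pushed
- lid_b_top (a point): the same for the lid on the -y pot
- lid_b (a joint): the same for the -y lid
- balance: white bench balance fixed to the bench, body 240 x 210 mm (x, y) reaching 140 mm to -x and 100 mm to +x of the origin, that carries the carrier on its pan; its dark display is on the -x side. Origin: centre of the pan, at bench height
- pan (a point): centre of the top face of the balance's steel pan (140 x 235 mm, x by y), 60 mm above the bench; z up
- spare_pot: bystander: steel pot with a white lid, 58 mm diameter, 82 mm high, standing on the bench; origin under its centre
- wash_bottle: bystander: white bottle with blue cap, 64 mm diameter, 150 mm high; origin under its centre
- clamp_ring: bystander: steel ring lying flat, 110 mm diameter, 18 mm high; origin under its centre
- seal_ring: bystander: orange ring lying flat, 76 mm diameter, 10 mm high; origin under its centre
- spanner: bystander: steel spanner lying on the bench, roughly 180 mm long
- check_weight: bystander: small brass knobbed check weight, 28 mm diameter, 45 mm high, on the bench beside the balance; origin under its centre
- steel_cup: bystander: open steel cup, 84 mm diameter, 85 mm high; origin under its centre
Mind the look-alikes: they are no part of the job. Leave any brown look-alike of the carrier alone.

How it is judged:
On the way, in this order (a step that is already met when the one before it is completed fails the run):
1. both lids are pressed home while the carrier stands on the pan (value of joint each of lid_a, lid_b above 0.0082 m and z of carrier in the frame of pan below 0.02 m and contact force between carrier and balance above 0.5 N), for 0.1 s.
2. the carrier is lifted at least 8 cm clear of the pan, level (z of carrier in the frame of pan above 0.08 m and angle between carrier's own z axis and vertical below 0.12 rad), for 0.3 s.
At the end, for the whole second after the job is handed in: the carrier is held in the fingers, its underside more than 80 mm above the pan, tilted less than 0.12 rad (7 degrees), moving slower than 30 mm/s and 0.2 rad/s, both lids home to within 1.8 mm; nothing touches the balance, and the carrier touches neither bench nor bystanders (all of step 2 and value of joint each of lid_a, lid_b above 0.0082 m and linear speed of carrier below 0.03 m/s and angular speed of carrier below 0.2 rad/s and contact force between the fingers and carrier above 1 N and contact force between balance and anything else below 0.1 N and contact force between carrier and table below 0.05 N and contact force between carrier and spare_pot below 0.05 N and contact force between carrier and wash_bottle below 0.05 N and contact force between carrier and clamp_ring below 0.05 N and contact force between carrier and seal_ring below 0.05 N and contact force between carrier and spanner below 0.05 N and contact force between carrier and steel_cup below 0.05 N and contact force between carrier and check_weight below 0.05 N); the arm keeps its last pose, push and grip.
It fails at once if the carrier is tipped by more than 0.45 rad (26 degrees) (angle between carrier's own z axis and vertical above 0.45 rad).
It fails at once if a bystander is moved by more than 30 mm (distance of any of spare_pot, wash_bottle, clamp_ring, seal_ring, spanner, steel_cup, check_weight from where it was at the start of the episode above 0.03 m).
It also fails if it takes over 43 s, if anything falls off the work surface, if the arm or the gripper's body presses on something with over 40 N, if the wrist force passes 120 N, or if a joint passes its speed limit or range.

ROBOT

A 6-joint arm with a two-finger parallel gripper is mounted at the origin on the work surface. World frame = base frame: x ahead of the robot, y to its left, z up, the work surface at z = 0. Lengths are in m, angles in rad, forces in N, time in s.
With the tool pointing down it reaches from about 0.3 to 0.75 m from the base axis. Payload 8.5 kg.
Tool frame: the origin (TCP) lies midway between the tips of the shut fingers; the grasp point (between the pads) lies 19 mm behind it; z points along the fingers, y is the direction in which the jaws open and shut (so a half turn about z gives the same grasp; the last joint's range is limited). The gripper opens to 88 mm and grips with 3 to 60 N. Pads are 18 mm wide; open, the fingers measure 123 mm over their backs; the gripper's body (75 mm by 187 mm) begins 45 mm behind the grasp point.
Start: joints at [1.09, 0.381, 1.297, -0, 1.464, -0.215], TCP at [0.144, 0.531, 0.239] pointing down, gripper open.
Joint ranges: [-3.11, 3.11], [-0.89, 2.33], [0.22, 2.48], [-1.42, 4.56], [0.17, 2.85], [-2.88, 2.88]. Speed limits (rad/s): [2.39, 2.39, 3.14, 3.14, 3.14, 3.14].

INTERFACE

Orientations are given as a rotation vector (axis times angle).
In Python, from workcell import env gives the robot as it stands. The module is installed in compiled form; this text tells all that it offers.
- The arm moves only by the tool move_arm, never from a script. Its argument "increments" is text: rows parted by semicolons, each of 7 numbers parted by spaces: the shift along the tool's x, y, z in mm, then the turn, a rotation vector about the tool's x, y, z in degrees, then the opening, from 0 (shut) to 1 (fully open). In form: dx dy dz rx ry rz hand; .... A call has 1 to 5 rows; each row shifts and turns the pose as measured when the row begins, along the tool's axes as they then stand; what a row does not reach is not made up. A row lasts 1/10 s, in which the tool goes at most 50 mm and 8.59 degrees, less where a joint would pass 70% of its speed; a pose out of reach is approached as far as the arm can. A call with a gripper value outside its range is refused whole. The fingers move at their own pace and stop on an object; "grip_force" is the grip in N (left out, the last holds). Time passes only in rows, so rows that do not move let the fingers close. It gives the time, the measured TCP pose, the force and the opening at its end, in the units of the state.
- env.get_state(): the state, without advancing time (a new reading comes with each control period).
- env.camera(name): name is "scene" or "top" or "wrist"; returns a dict with "image" (480x640x3 uint8, red, green, blue), "fx", "fy", "cx", "cy" (pixels), "k1" (the pictures are not rectified: a ray, as slopes to the right and down, at radius r is drawn at 1 + k1 r^2 times it, then the intrinsics apply), "extrinsics" (4x4, takes a point from world to camera coordinates). Camera axes: x right, y down, z forward; pixel columns grow to the right and rows downward; lengths in m; the calibration is good to about 2 mm. A picture is of the moment at which its call begins. There is no depth.
- env.sign_off(): hands the job in, once; it reports no verdict.
The state is a dict: "clock": time; "q": joint angles; "qd": joint speeds; "effort": joint torques, N m; "ee_pos": TCP position; "eef_rot": TCP orientation; "force": force on the tool from outside, world axes, zero at the start; "moment": the same for the moment, N m; "opening": finger opening in m.
Only numpy, scipy, OpenCV 4.12 (cv2) and the standard library are available. Lean on these libraries where they do the work, as an engineer would, in place of code of your own. Each camera call takes 0.05 s, during which the arm holds its last target.

## Working session

There is one attempt and no reset: what is moved stays moved. The work goes in short steps, Python scripts to look and compute and a tool call to move; the robot and the scene stay as the last step left them, time stands still between calls to the robot, and variables do not carry over. Pictures are saved under pics/ and viewed, and the job is handed in when it is done.

Besides the shell and the picture viewer there is one more tool, called by a JSON object that holds its "name" and its "arguments". move_arm: Moves the arm, as the interface text tells. Its arguments: {"type":"object","properties":{"increments":{"type":"string"},"grip_force":{"type":"number"}},"required":["increments"]}

```bash
mkdir -p pics; cat > h.py <<'E'
import numpy as np, cv2
from workcell import env
def snap(n,f):
    c=env.camera(n); cv2.imwrite('pics/'+f+'.png',c['image'][...,::-1]); np.savez('pics/'+f+'.npz',**c); return c
def load(f): return dict(np.load('pics/'+f+'.npz'))
def K(c): return np.array([[c['fx'],0,c['cx']],[0,c['fy'],c['cy']],[0,0,1.]]).astype(float)
def dist(c): return np.array([float(c['k1']),0,0,0])
def ray(c,u,v):
    p=cv2.undistortPoints(np.array([[[u,v]]],float),K(c),dist(c)).ravel()
    R=c['extrinsics'][:3,:3];t=c['extrinsics'][:3,3]
    return -R.T@t, R.T@np.array([p[0],p[1],1])
def onz(c,u,v,z):
    o,d=ray(c,u,v); return o+d*(z-o[2])/d[2]
def proj(c,P):
    R=c['extrinsics'][:3,:3];t=c['extrinsics'][:3,3]
    return cv2.projectPoints(np.array(P,float).reshape(-1,1,3),cv2.Rodrigues(R)[0],t,K(c),dist(c))[0].reshape(-1,2)
E
python3 - <<'E'
from h import *
for n in ['scene','top','wrist']:
    c=snap(n,n+'0'); print(n,c['fx'],c['k1'],np.round(c['extrinsics'],3).tolist())
s=env.get_state(); print({k:np.round(v,3) for k,v in s.items()})
E
```

```text
scene 559.7823770403428 -0.035949839493307434 [[-0.343, 0.939, 0.01, 0.163], [0.776, 0.289, -0.561, -0.287], [-0.53, -0.185, -0.828, 1.628], [0.0, 0.0, 0.0, 1.0]]
top 525.5945477338395 -0.12596677868702016 [[-0.005, -1.0, -0.012, 0.032], [-0.983, 0.007, -0.184, 0.497], [0.185, 0.011, -0.983, 1.394], [0.0, 0.0, 0.0, 1.0]]
wrist 368.10171347106666 -0.028051255896122684 [[0.263, 0.965, -0.001, -0.549], [0.926, -0.252, 0.28, -0.038], [0.27, -0.074, -0.96, 0.389], [0.0, 0.0, 0.0, 1.0]]
{'clock': np.float64(0.15), 'q': array([ 1.09 ,  0.381,  1.298, -0.   ,  1.464, -0.215]), 'qd': array([ 0.001, -0.001, -0.004,  0.   ,  0.001, -0.   ]), 'effort': array([ 2.0000e-03, -4.3809e+01, -2.2462e+01,  7.1000e-02,  3.4000e-02,
       -0.0000e+00]), 'ee_pos': array([0.144, 0.53 , 0.238]), 'eef_rot': array([-4.160e-01, -3.114e+00,  2.000e-03]), 'force': array([ 0.538, -0.357, -0.078]), 'moment': array([ 0.001,  0.035, -0.017]), 'opening': np.float64(0.088)}
```

View pics/scene0.png

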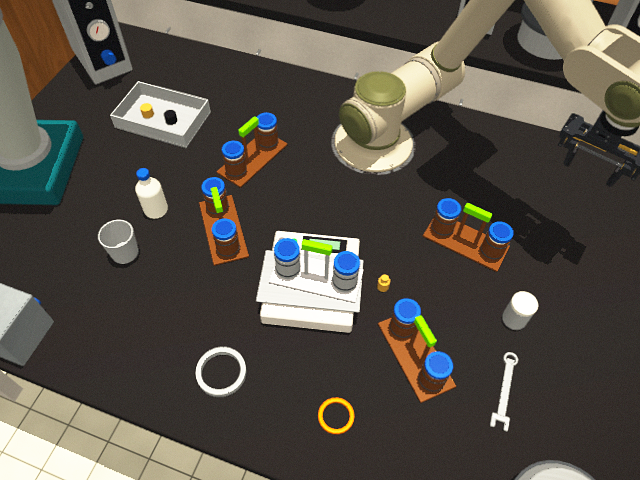

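View pics/top0.png

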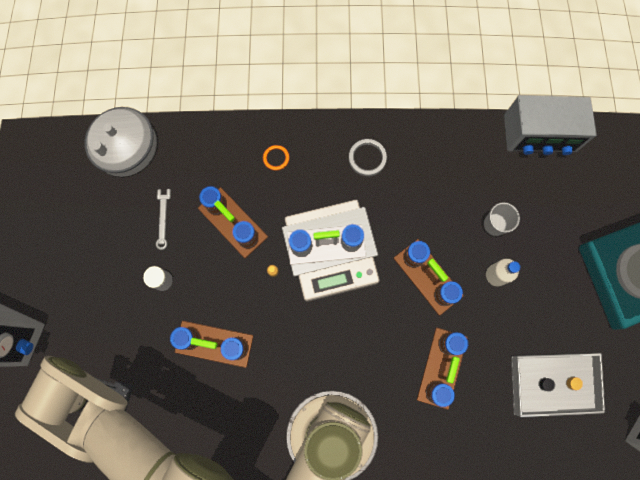

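View pics/wrist0.png

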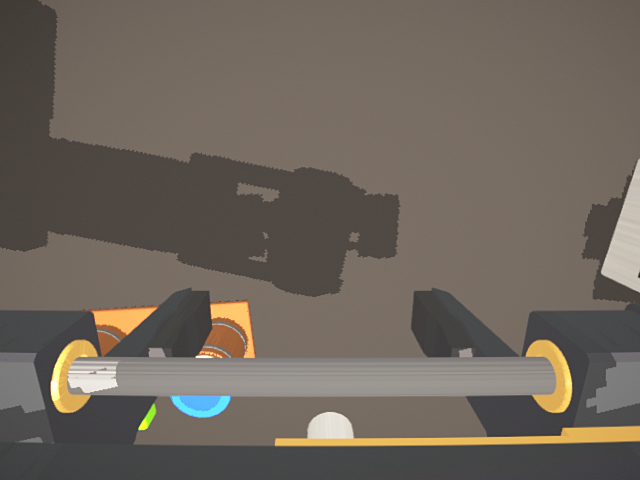

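The top view shows five carriers. Four have brown bases, at about (233,222), (428,277), (212,343) and (443,370). The one with an aluminium base on the balance pan, at about (326,237), fits the description. I'll confirm it with enlarged crops.

```bash
python3 - <<'E'
from h import *
a=load('scene0')['image'][215:340,245:405]; b=load('top0')['image'][190:310,265:395]
A=cv2.resize(a,None,fx=4.5,fy=4.5,interpolation=cv2.INTER_CUBIC);B=cv2.resize(b,None,fx=5,fy=5,interpolation=cv2.INTER_CUBIC)
cv2.imwrite('pics/ca.png',A[...,::-1]);cv2.imwrite('pics/cb.png',B[...,::-1])
E
```

```text
(no output)
```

View pics/ca.png

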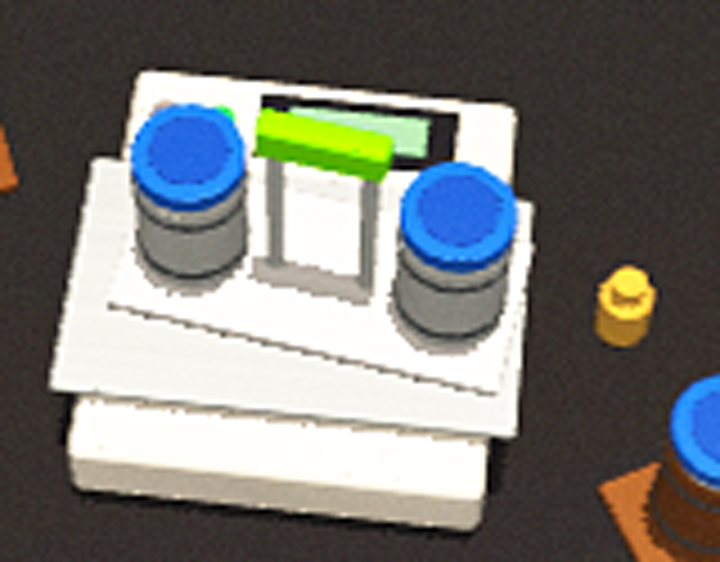

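View pics/cb.png

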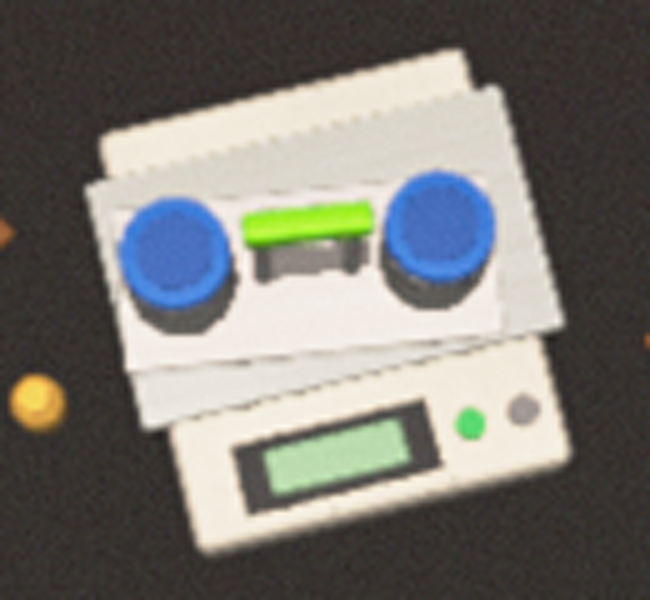

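Confirmed: aluminium base on the pan, with the lids at top-view crop (175,250) and (440,225). A brown base shows only on the neighbour. Next I'll fit the pose from both views.

```bash
cat > fit.py <<'E'
from h import *
from scipy.optimize import least_squares
th=np.linspace(0,2*np.pi,48,endpoint=False)
def obj(p):
    x,y,yaw,la,lb=p; c,s=np.cos(yaw),np.sin(yaw); R=np.array([[c,-s,0],[s,c,0],[0,0,1]]);o=np.array([x,y,.06])
    out=[]
    for yy,l in((.068,la),(-.068,lb)):
        P=np.vstack([np.c_[.029*np.cos(th),yy+.029*np.sin(th),np.full(48,z+l)] for z in(.078,.090)])
        out.append(P@R.T+o)
    P=np.array([[a*.008,b*.033,.125+d*.011] for a in(-1,1) for b in(-1,1) for d in(-1,1)])
    out.append(P@R.T+o); return out
def hullc(c,P):
    h=cv2.convexHull(proj(c,P).astype(np.float32)); m=cv2.moments(h); return np.array([m['m10']/m['m00'],m['m01']/m['m00']]),m['m00']
def meas(f,box):
    c=load(f); im=c['image']; hsv=cv2.cvtColor(im,cv2.COLOR_RGB2HSV); x0,y0,x1,y1=box; w=np.zeros(im.shape[:2],bool); w[y0:y1,x0:x1]=1
    b=((hsv[...,0]>95)&(hsv[...,0]<130)&(hsv[...,1]>140)&w).astype(np.uint8); g=((hsv[...,0]>32)&(hsv[...,0]<58)&(hsv[...,1]>180)&(hsv[...,2]>90)&w).astype(np.uint8)
    r=[]
    for m,k in((b,2),(g,1)):
        n,l,st,ce=cv2.connectedComponentsWithStats(m); i=1+np.argsort(-st[1:,4])[:k]; r+=[(ce[j],st[j,4]) for j in i]
    return c,r
E
cat > go1.py <<'E'
from fit import *
M=[]
for f,b in(('scene0',(262,225,375,300)),('top0',(275,210,372,262))):
    c,r=meas(f,b); print(f,[(np.round(a,1),n) for a,n in r])
    bl=sorted(r[:2],key=lambda t:t[0][0]); 
    # a = +y = left of robot: scene +x pixel ~ +y ; top left = +y
    a,b_=(bl[1],bl[0]) if f[0]=='s' else (bl[0],bl[1])
    M.append((c,[a[0],b_[0],r[2][0]]))
def res(p):
    o=obj(p); return np.concatenate([hullc(c,o[i])[0]-m[i] for c,m in M for i in range(3)])
s=least_squares(res,[.5,0,0,.005,.005]); print(np.round(s.x,4),np.round(s.fun,2))
p=s.x
for c,m in M: print([round(hullc(c,o)[1]) for o in obj(p)])
for i,(f) in enumerate(['scene0','top0']):
    im=M[i][0]['image'].copy()
    for o in obj(p):
        h=cv2.convexHull(proj(M[i][0],o).astype(np.float32)); 
    big=cv2.resize(im,None,fx=4,fy=4,interpolation=cv2.INTER_CUBIC)
    for o in obj(p):
        h=cv2.convexHull((proj(M[i][0],o)*4+1.5).astype(np.float32)).astype(int); cv2.polylines(big,[h],True,(255,0,0),1)
    x0,y0=[(245,215),(265,190)][i]; big=big[y0*4:y0*4+500,x0*4:x0*4+640]; cv2.imwrite(f'pics/ov{i}.png',big[...,::-1])
E
python3 go1.py
```

```text
scene0 [(array([346.3, 262.7]), np.int32(506)), (array([286.2, 249.7]), np.int32(478)), (array([316.4, 246.8]), np.int32(313))]
top0 [(array([299.5, 240.6]), np.int32(363)), (array([352.4, 235.2]), np.int32(357)), (array([326.1, 234.5]), np.int32(142))]
[0.5156 0.0114 0.0991 0.0028 0.0012] [ 0.31  0.02  0.52  0.17  0.27 -0.48  0.37 -0.32  0.33 -0.31  0.27 -0.28]
[547, 526, 371]
[416, 415, 219]
```

```bash
python3 - <<'E'
import cv2,numpy as np
a=cv2.imread('pics/ov0.png');b=cv2.imread('pics/ov1.png')
cv2.imwrite('pics/ov.png',np.hstack([cv2.resize(a[40:,:560],(400,329)),cv2.resize(b[40:,:560],(400,329))]))
E
```

```text
(no output)
```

View pics/ov.png

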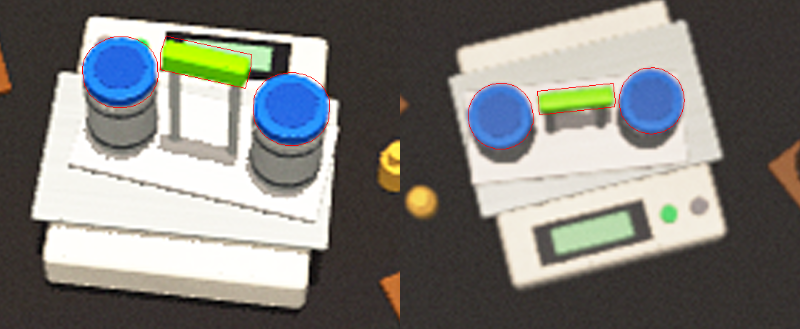

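View pics/ov0.png

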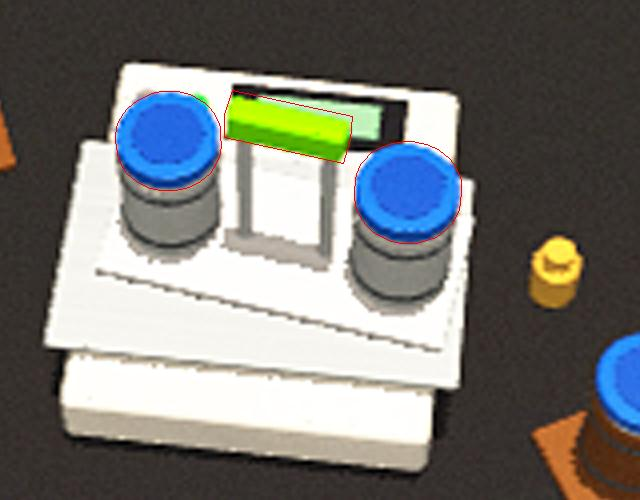

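The overlay fits to about 1–2 mm. Lid A is near (0.509, 0.079) and lid B near (0.522, −0.056). I'll move over lid A with the fingers shut and the jaws turned to carrier x.

```bash
cat > plan.py <<'E'
import sys
from h import *
from scipy.spatial.transform import Rotation as Ro
def plan(t,jaw,step=40,ang=7.5,nmax=99):
    """target TCP t (m), jaw = angle of tool y in world xy (rad)"""
    s=env.get_state(); p=np.array(s['ee_pos']);R=Ro.from_rotvec(s['eef_rot'])
    y=np.array([np.cos(jaw),np.sin(jaw),0]);z=np.array([0,0,-1.]);G=Ro.from_matrix(np.c_[np.cross(y,z),y,z])
    rv=(R.inv()*G).as_rotvec(); d=np.array(t)-p
    n=int(max(1,np.ceil(np.linalg.norm(d)*1e3/step),np.ceil(np.degrees(np.linalg.norm(rv))/ang)))
    print('at',np.round(p,4),'d mm',np.round(d*1e3,1),'rot',np.round(np.degrees(rv),2),'F',np.round(s['force'],1),'t',round(s['clock'],2),'open',round(s['opening'],4))
    for i in range(min(n,nmax)):
        Ri=R*Ro.from_rotvec(rv*i/n); print(np.round(Ri.inv().apply(d/n)*1e3,1),np.round(np.degrees(rv/n),2))
if __name__=='__main__': a=[float(v) for v in sys.argv[1:]]; plan(a[:3],a[3],*a[4:])
E
python3 plan.py .509 .079 .235 .099
```

```text
at [0.1444 0.5305 0.2383] d mm [ 364.6 -451.5   -3.3] rot [-6.00e-02  3.00e-02  6.91e+01] F [ 0.5 -0.4 -0.1] t 0.15 open 0.0882
[-31.4 -22.7   0.2] [-0.    0.    4.61]
[-33.1 -20.1   0.2] [-0.    0.    4.61]
[-34.6 -17.3   0.2] [-0.    0.    4.61]
[-35.9 -14.5   0.2] [-0.    0.    4.61]
[-36.9 -11.6   0.2] [-0.    0.    4.61]
[-37.7  -8.6   0.2] [-0.    0.    4.61]
[-38.3  -5.5   0.2] [-0.    0.    4.61]
[-38.6  -2.4   0.2] [-0.    0.    4.61]
[-38.7   0.7   0.2] [-0.    0.    4.61]
[-38.5   3.8   0.2] [-0.    0.    4.61]
[-38.1   6.9   0.2] [-0.    0.    4.61]
[-37.4   9.9   0.2] [-0.    0.    4.61]
[-36.5  12.9   0.2] [-0.    0.    4.61]
[-35.3  15.8   0.2] [-0.    0.    4.61]
[-34.   18.5   0.2] [-0.    0.    4.61]
```

{"name": "move_arm", "arguments": {"increments": "-31 -23 0 0 0 4.6 0; -33 -20 0 0 0 4.6 0; -35 -17 0 0 0 4.6 0; -36 -15 0 0 0 4.6 0; -37 -12 0 0 0 4.6 0", "grip_force": 20}}

```text
clock: 0.65
ee_pos: [0.266, 0.376, 0.2366]
eef_rot: [-1.038, -2.964, 0.005]
force: [0.4, 0.0, 0.1]
opening: 0.0504
```

```bash
python3 plan.py .509 .079 .235 .099
```

```text
at [0.266  0.376  0.2366] d mm [ 243.  -297.    -1.6] rot [-0.19  0.06 45.71] F [0.4 0.  0.1] t 0.65 open 0.0504
[-37.5  -8.    0.2] [-0.02  0.01  4.57]
[-38.   -5.    0.2] [-0.02  0.01  4.57]
[-38.3  -2.    0.2] [-0.02  0.01  4.57]
[-38.4   1.1   0.2] [-0.02  0.01  4.57]
[-38.1   4.1   0.2] [-0.02  0.01  4.57]
[-37.7   7.2   0.2] [-0.02  0.01  4.57]
[-37.   10.1   0.1] [-0.02  0.01  4.57]
[-36.1  13.1   0.1] [-0.02  0.01  4.57]
[-34.9  15.9   0.2] [-0.02  0.01  4.57]
[-33.5  18.6   0.2] [-0.02  0.01  4.57]
```

{"name": "move_arm", "arguments": {"increments": "-37 -8 0 0 0 4.6 0; -38 -5 0 0 0 4.6 0; -38 -2 0 0 0 4.6 0; -38 1 0 0 0 4.6 0; -38 4 0 0 0 4.6 0"}}

```text
clock: 1.15
ee_pos: [0.3885, 0.2203, 0.2363]
eef_rot: [-1.631, -2.684, 0.006]
force: [1.0, 0.6, -0.6]
opening: 0.0104
```

{"name": "move_arm", "arguments": {"increments": "-38 7 0 0 0 4.6 0; -37 10 0 0 0 4.6 0; -36 13 0 0 0 4.6 0; -35 16 0 0 0 4.6 0; 0 0 0 0 0 0 0"}}

```text
clock: 1.65
ee_pos: [0.4873, 0.0896, 0.2354]
eef_rot: [-2.064, -2.367, 0.008]
force: [1.2, -0.3, -0.2]
opening: 0.0005
```

```bash
python3 plan.py .509 .079 .200 .099 20
```

```text
at [0.4873 0.0896 0.2354] d mm [ 21.7 -10.6 -35.4] rot [-0.26  0.14  2.17] F [ 1.2 -0.3 -0.2] t 1.65 open 0.0005
[-4.5  6.7 11.8] [-0.09  0.05  0.72]
[-4.4  6.8 11.8] [-0.09  0.05  0.72]
[-4.3  6.8 11.8] [-0.09  0.05  0.72]
```

{"name": "move_arm", "arguments": {"increments": "-4.5 7 12 0 0 1 0; -4.5 7 12 0 0 1 0; -4.5 7 12 0 0 1 0; 0 0 0 0 0 0 0"}}

```text
clock: 2.05
ee_pos: [0.5099, 0.0794, 0.1951]
eef_rot: [-2.125, -2.309, 0.01]
force: [-0.3, -0.7, 0.9]
opening: 0.0003
```

```bash
python3 plan.py .509 .079 .165 .099 40; python3 -c "
from h import *
snap('scene','s1');snap('top','t1');c=snap('wrist','w1')"
```

```text
at [0.5099 0.0794 0.1951] d mm [ -0.9  -0.4 -30.1] rot [-0.41  0.1  -0.91] F [-0.3 -0.7  0.9] t 2.05 open 0.0003
[-0.2 -0.7 30.1] [-0.41  0.1  -0.91]
```

View pics/s1.png

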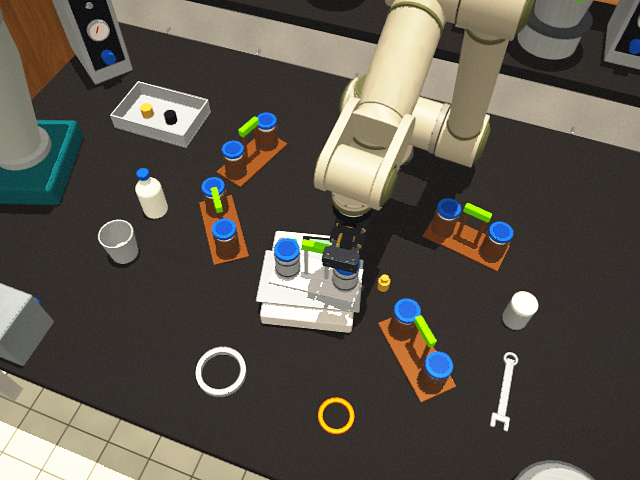

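View pics/w1.png

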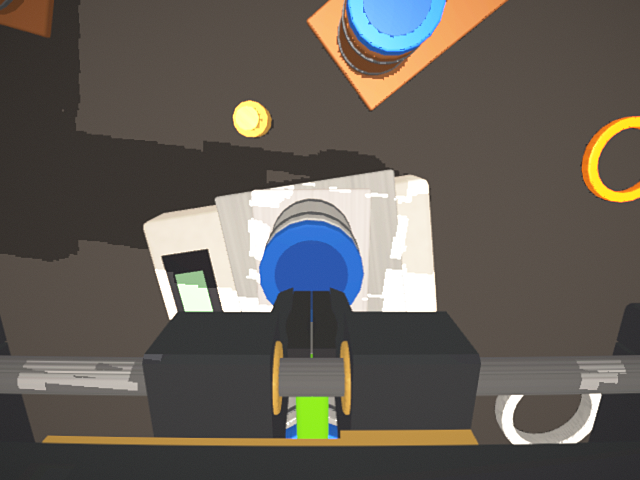

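The scene view shows the shut fingers over lid A at (345,265). In the wrist view the finger tips are at (312,290) over the lid, and the handle is at (312,415) with height to spare below the gripper body. Descending now.

{"name": "move_arm", "arguments": {"increments": "0 -0.5 15 -0.4 0 -0.9 0; 0 0 12 0 0 0 0; 0 0 3 0 0 0 0; 0 0 0 0 0 0 0"}}

```text
clock: 2.6
ee_pos: [0.5096, 0.0808, 0.1692]
eef_rot: [2.098, 2.327, 0.007]
force: [0.5, -0.9, -0.0]
opening: 0.0004
```

{"name": "move_arm", "arguments": {"increments": "0 0 3 0 0 0 0"}}

```text
clock: 2.7
ee_pos: [0.5099, 0.081, 0.167]
eef_rot: [2.097, 2.327, 0.008]
force: [0.2, 0.4, 0.0]
opening: 0.0004
```

{"name": "move_arm", "arguments": {"increments": "0 0 2 0 0 0 0"}}

```text
clock: 2.8
ee_pos: [0.51, 0.0811, 0.1653]
eef_rot: [2.097, 2.326, 0.009]
force: [0.3, 0.7, 0.6]
opening: 0.0005
```

{"name": "move_arm", "arguments": {"increments": "0 0 4 0 0 0 0; 0 0 3 0 0 0 0"}}

```text
clock: 3.0
ee_pos: [0.5104, 0.0811, 0.1585]
eef_rot: [2.096, 2.326, 0.011]
force: [-0.1, -0.5, 0.6]
opening: 0.0005
```

{"name": "move_arm", "arguments": {"increments": "0 0 3 0 0 0 0"}}

```text
clock: 3.1
ee_pos: [0.5105, 0.0811, 0.1553]
eef_rot: [2.096, 2.325, 0.011]
force: [-1.2, 1.2, 6.4]
opening: 0.0005
```

{"name": "move_arm", "arguments": {"increments": "0 0 3 0 0 0 0"}}

```text
clock: 3.2
ee_pos: [0.5105, 0.0811, 0.1526]
eef_rot: [2.096, 2.325, 0.011]
force: [-3.4, 0.7, 7.3]
opening: 0.0002
```

{"name": "move_arm", "arguments": {"increments": "0 0 2 0 0 0 0"}}

```text
clock: 3.3
ee_pos: [0.5105, 0.081, 0.1508]
eef_rot: [2.095, 2.325, 0.011]
force: [-2.8, -0.1, 7.9]
opening: 0.0006
```

{"name": "move_arm", "arguments": {"increments": "0 0 1.5 0 0 0 0"}}

```text
clock: 3.4
ee_pos: [0.5106, 0.0811, 0.1503]
eef_rot: [2.095, 2.325, 0.012]
force: [-7.0, -0.1, 20.2]
opening: 0.0007
```

{"name": "move_arm", "arguments": {"increments": "0 0 1.5 0 0 0 0"}}

```text
clock: 3.5
ee_pos: [0.5106, 0.0811, 0.1503]
eef_rot: [2.094, 2.324, 0.013]
force: [-8.3, 0.1, 21.4]
opening: 0.0003
```

Hard stop at z = 0.1503 with 21 N, which matches the home height of 0.150. Retracting straight up before crossing to lid B.

{"name": "move_arm", "arguments": {"increments": "0 0 -5 0 0 0 0; 0 0 -25 0 0 0 0; 0 0 -30 0 0 0 0; 0 0 -15 0 0 0 0; 0 0 0 0 0 0 0"}}

```text
clock: 4.0
ee_pos: [0.5092, 0.0812, 0.2276]
eef_rot: [2.095, 2.325, 0.012]
force: [0.5, 0.4, -0.9]
opening: 0.0001
```

```bash
python3 plan.py .523 -.056 .221 .099 30; python3 -c "
from h import *
snap('scene','s2');snap('top','t2')"
```

```text
at [0.5092 0.0812 0.2276] d mm [  13.8 -137.2   -6.6] rot [0.8  0.24 0.28] F [ 0.5  0.4 -0.9] t 4.0 open 0.0001
[-27.6  -0.1   1.4] [0.16 0.05 0.06]
[-27.6  -0.1   1.4] [0.16 0.05 0.06]
[-27.6  -0.1   1.4] [0.16 0.05 0.06]
[-27.6  -0.    1.4] [0.16 0.05 0.06]
[-27.6   0.    1.3] [0.16 0.05 0.06]
```

{"name": "move_arm", "arguments": {"increments": "-20 0 0 0.3 0 0 0; -30 0 0 0.2 0 0 0; -33 0 0 0.2 0 0 0; -33 0 0 0.2 0 0 0; -21 0 0 0 0 0 0"}}

```text
clock: 4.6
ee_pos: [0.5209, -0.0568, 0.2189]
eef_rot: [-2.089, -2.331, 0.018]
force: [0.6, 0.8, -0.2]
opening: 0.0003
```

{"name": "move_arm", "arguments": {"increments": "0 0 0 0 0 0 0"}}

```text
clock: 4.7
ee_pos: [0.5208, -0.0588, 0.2173]
eef_rot: [-2.091, -2.326, 0.02]
force: [0.3, 0.6, -0.5]
opening: 0.0003
```

```bash
python3 plan.py .523 -.056 .168 .099 30;python3 - <<'E'
from h import *
a=cv2.imread('pics/s2.png')[215:340,245:405];b=cv2.imread('pics/t2.png')[190:310,265:395]
cv2.imwrite('pics/c2.png',np.hstack([cv2.resize(a,(400,312),interpolation=2),cv2.resize(b,(338,312),interpolation=2)]))
E
```

```text
at [ 0.5208 -0.0588  0.2173] d mm [  2.2   2.8 -49.3] rot [-1.07 -0.08  0.42] F [ 0.3  0.6 -0.5] t 4.7 open 0.0003
[ 1.2  1.7 24.6] [-0.53 -0.04  0.21]
[ 1.3  1.5 24.7] [-0.53 -0.04  0.21]
```

View pics/c2.png

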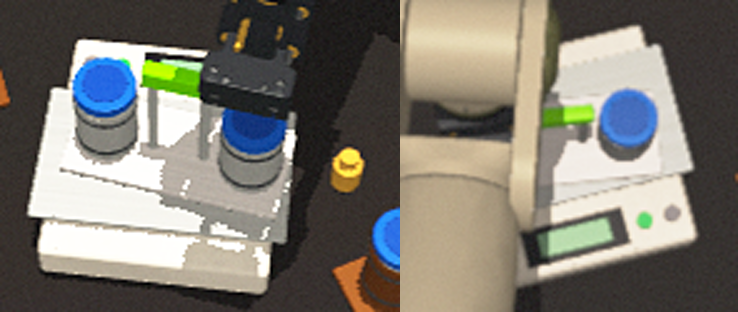

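The crop from before the crossing shows the carrier still upright in the same place; lid A at (255,130) looks seated. Now I'll press lid B.

{"name": "move_arm", "arguments": {"increments": "1 2 20 -0.5 0 0.4 0; 1 1 20 -0.5 0 0 0; 0 0 8 0 0 0 0; 0 0 0 0 0 0 0"}}

```text
clock: 5.1
ee_pos: [0.5216, -0.0542, 0.1646]
eef_rot: [-2.105, -2.323, 0.002]
force: [-0.3, -0.2, 0.9]
opening: 0.0008
```

```bash
python3 plan.py .523 -.056 .150 .099 30
```

```text
at [ 0.5216 -0.0542  0.1646] d mm [  1.4  -1.8 -14.6] rot [-0.32 -0.25 -0.03] F [-0.3 -0.2  0.9] t 5.1 open 0.0008
[-1.9  1.3 14.6] [-0.32 -0.25 -0.03]
```

{"name": "move_arm", "arguments": {"increments": "-1 1 3 0 0 0 0; 0 0 3 0 0 0 0"}}

```text
clock: 5.3
ee_pos: [0.5231, -0.0545, 0.1592]
eef_rot: [-2.104, -2.325, 0.001]
force: [0.4, 0.6, -0.4]
opening: 0.0009
```

{"name": "move_arm", "arguments": {"increments": "0 0 3 0 0 0 0"}}

```text
clock: 5.4
ee_pos: [0.5234, -0.0545, 0.1564]
eef_rot: [-2.104, -2.325, 0.001]
force: [0.8, 0.3, 0.1]
opening: 0.0002
```

{"name": "move_arm", "arguments": {"increments": "0 0 3 0 0 0 0"}}

```text
clock: 5.5
ee_pos: [0.5235, -0.0545, 0.1537]
eef_rot: [-2.105, -2.326, 0.0]
force: [-2.8, 0.6, 7.5]
opening: 0.0006
```

{"name": "move_arm", "arguments": {"increments": "0 0 2 0 0 0 0"}}

```text
clock: 5.6
ee_pos: [0.5235, -0.0544, 0.1523]
eef_rot: [-2.105, -2.327, 0.0]
force: [-3.1, 0.5, 6.7]
opening: 0.0005
```

{"name": "move_arm", "arguments": {"increments": "0 0 1.5 0 0 0 0"}}

```text
clock: 5.7
ee_pos: [0.5235, -0.0545, 0.1514]
eef_rot: [-2.106, -2.327, -0.0]
force: [-1.8, 1.2, 6.9]
opening: 0.0005
```

{"name": "move_arm", "arguments": {"increments": "0 0 1.5 0 0 0 0"}}

```text
clock: 5.8
ee_pos: [0.5235, -0.0545, 0.1506]
eef_rot: [-2.106, -2.328, -0.0]
force: [-2.9, 0.1, 8.0]
opening: 0.0001
```

{"name": "move_arm", "arguments": {"increments": "0 0 1.5 0 0 0 0"}}

```text
clock: 5.9
ee_pos: [0.5236, -0.0545, 0.1503]
eef_rot: [-2.107, -2.329, -0.001]
force: [-6.5, 0.7, 15.9]
opening: 0.0004
```

{"name": "move_arm", "arguments": {"increments": "0 0 2 0 0 0 0"}}

```text
clock: 6.0
ee_pos: [0.5236, -0.0544, 0.1503]
eef_rot: [2.107, 2.33, 0.002]
force: [-8.5, 2.1, 23.3]
opening: 0.0005
```

{"name": "move_arm", "arguments": {"increments": "0 0 -5 0 0 0 0; 0 0 -25 0 0 0 0; 0 0 -30 0 0 0 0; 0 0 -25 0 0 0 0; 0 0 -15 0 0 0 0"}}

```text
clock: 6.5
ee_pos: [0.5227, -0.0544, 0.2533]
eef_rot: [-2.107, -2.328, -0.0]
force: [0.3, 0.2, -0.1]
opening: 0.0002
```

```bash
python3 plan.py .515 .011 .250 .099 30
```

```text
at [ 0.5227 -0.0544  0.2533] d mm [-7.7 65.4 -3.3] rot [-0.05 -0.07  0.05] F [ 0.3  0.2 -0.1] t 6.5 open 0.0002
[21.9 -0.4  1.1] [-0.02 -0.02  0.02]
[21.9 -0.4  1.1] [-0.02 -0.02  0.02]
[21.9 -0.4  1.1] [-0.02 -0.02  0.02]
```

Lid B also hit the stop at z = 0.1503 with 23 N. I'll back the arm off to check both lids and refit the handle with a clear view.

{"name": "move_arm", "arguments": {"increments": "30 0 -2 0 0 0 1; 45 0 0 0 0 0 1; 48 0 0 0 0 0 1; 48 0 0 0 0 0 1; 48 0 0 0 0 0 1"}}

```text
clock: 7.0
ee_pos: [0.503, 0.1652, 0.2586]
eef_rot: [2.116, 2.314, 0.007]
force: [1.5, 0.3, 0.2]
opening: 0.0382
```

{"name": "move_arm", "arguments": {"increments": "45 0 0 0 0 0 1; 30 0 0 0 0 0 1; 0 0 0 0 0 0 1"}}

```text
clock: 7.3
ee_pos: [0.4943, 0.2477, 0.2588]
eef_rot: [2.109, 2.32, 0.009]
force: [-0.3, -0.0, 0.3]
opening: 0.0624
```

```bash
python3 - <<'E'
from h import *
snap('scene','s3');snap('top','t3')
a=cv2.imread('pics/s3.png')[215:340,245:405];b=cv2.imread('pics/t3.png')[190:310,265:395]
cv2.imwrite('pics/c3.png',np.hstack([cv2.resize(a,(420,328),interpolation=2),cv2.resize(b,(355,328),interpolation=2)]))
E
sed "s/'scene0'/'s3'/g;s/'top0'/'t3'/g" go1.py > go2.py; python3 go2.py;python3 plan.py .515 .011 .250 .099 40
```

```text
s3 [(array([346.2, 264.1]), np.int32(501)), (array([286.4, 250.7]), np.int32(477)), (array([316.3, 246.8]), np.int32(314))]
t3 [(array([352.3, 235.6]), np.int32(362)), (array([299.7, 241. ]), np.int32(357)), (array([325.9, 234.5]), np.int32(144))]
[ 0.5153  0.0113  0.0835 -0.003  -0.0053] [ 0.22  0.38  0.62  0.26  0.31 -0.58  0.27 -0.65  0.39  0.23  0.49 -0.22]
[544, 521, 371]
[412, 411, 219]
at [0.4949 0.2449 0.2589] d mm [  20.1 -233.9   -8.9] rot [ 0.48  0.09 -0.38] F [ 0.2 -0.6 -0. ] t 7.4 open 0.0703
[-39.1  -0.3   1.5] [ 0.08  0.02 -0.06]
[-39.1  -0.3   1.5] [ 0.08  0.02 -0.06]
[-39.1  -0.4   1.5] [ 0.08  0.02 -0.06]
[-39.1  -0.4   1.5] [ 0.08  0.02 -0.06]
[-39.1  -0.4   1.5] [ 0.08  0.02 -0.06]
[-39.1  -0.5   1.5] [ 0.08  0.02 -0.06]
```

View pics/c3.png

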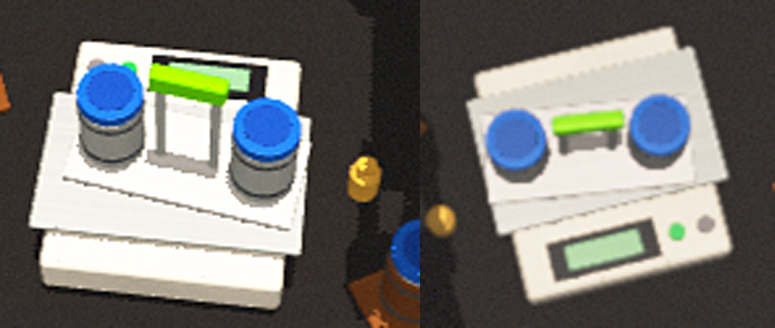

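Both views show the blue discs about 6 mm lower than at the start, with no white band. In the left crop the lids are at (110,92) and (265,130). The carrier centre is unmoved at (0.515, 0.011) with yaw about 0.09. Going back over the handle with the jaws open.

{"name": "move_arm", "arguments": {"increments": "-30 0 0 0 0 0 1; -45 0 1 0.2 0 -0.2 1; -45 0 1 0.2 0 0 1; -45 0 1 0 0 0 1; -40 0 1 0 0 0 1"}}

```text
clock: 7.9
ee_pos: [0.5141, 0.0308, 0.2554]
eef_rot: [2.11, 2.323, 0.0]
force: [0.1, 0.1, 0.8]
opening: 0.0884
```

{"name": "move_arm", "arguments": {"increments": "-20 0 0 0 0 0 1; -8 0 0 0 0 0 1; 0 0 0 0 0 0 1"}}

```text
clock: 8.2
ee_pos: [0.5161, -0.0068, 0.2555]
eef_rot: [2.124, 2.309, -0.002]
force: [0.1, 0.5, 0.3]
opening: 0.0882
```

```bash
python3 plan.py .515 .011 .22 .09 20; python3 -c "
from h import *
snap('wrist','w4');snap('scene','s4')"
```

```text
at [ 0.5161 -0.0068  0.2555] d mm [ -1.1  17.8 -35.5] rot [ 0.12  0.22 -0.37] F [0.1 0.5 0.3] t 8.2 open 0.0882
[ 9.   0.1 17.7] [ 0.06  0.11 -0.19]
[ 8.9  0.2 17.7] [ 0.06  0.11 -0.19]
```

View pics/w4.png

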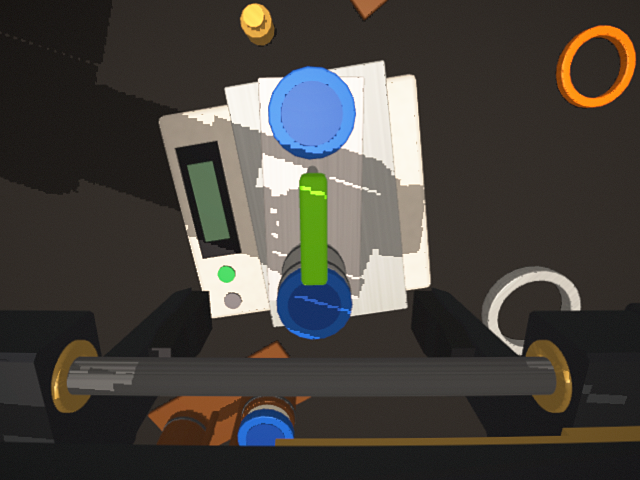

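In the wrist view the handle at (313,230) is upright in the image and midway between the fingers at (210,300) and (415,300). I still need +18 mm in tool x, then the descent.

{"name": "move_arm", "arguments": {"increments": "9 0 0 0 0 -0.3 1; 8 0 5 0 0.2 0 1; 0 0 0 0 0 0 1"}}

```text
clock: 8.6
ee_pos: [0.514, 0.0159, 0.2502]
eef_rot: [2.113, 2.324, 0.004]
force: [0.4, -0.3, 0.4]
opening: 0.0879
```

```bash
python3 plan.py .515 .011 .167 .09 20
```

```text
at [0.514  0.0159 0.2502] d mm [  1.   -4.9 -83.2] rot [ 0.13 -0.05  0.29] F [ 0.4 -0.3  0.4] t 8.6 open 0.0879
[-1.   0.1 16.6] [ 0.03 -0.01  0.06]
[-1.   0.1 16.6] [ 0.03 -0.01  0.06]
[-1.   0.1 16.6] [ 0.03 -0.01  0.06]
[-1.   0.1 16.6] [ 0.03 -0.01  0.06]
[-1.   0.1 16.6] [ 0.03 -0.01  0.06]
```

{"name": "move_arm", "arguments": {"increments": "-2 0.5 15 0 0 0.2 1; -1 0 20 0 0 0 1; 0 0 20 0 0 0 1; 0 0 15 0 0 0 1; 0 0 8 0 0 0 1"}}

```text
clock: 9.1
ee_pos: [0.5154, 0.0174, 0.1707]
eef_rot: [2.106, 2.326, 0.007]
force: [0.9, -1.0, 0.9]
opening: 0.0883
```

```bash
python3 plan.py .515 .011 .167 .09 20; python3 -c "
from h import *
snap('wrist','w5');snap('scene','s5')"
```

```text
at [0.5154 0.0174 0.1707] d mm [-0.4 -6.4 -3.7] rot [0.33 0.   0.51] F [ 0.9 -1.   0.9] t 9.1 open 0.0883
[-6.3 -1.   3.7] [0.33 0.   0.51]
```

View pics/w5.png

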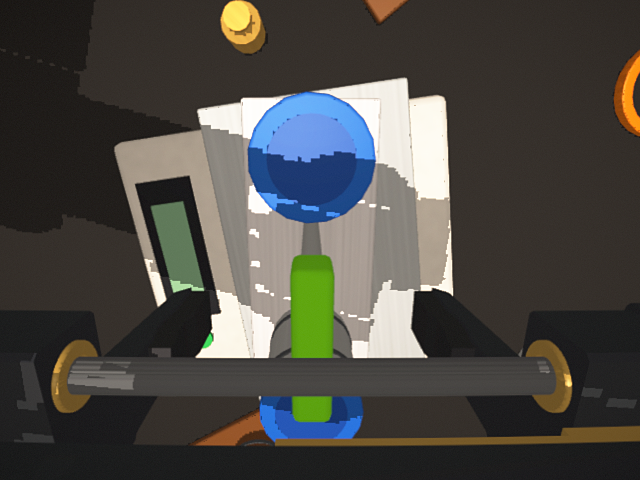

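The fingers straddle the bar at (312,320), centred. I'll make a small y correction, finish the descent and close.

{"name": "move_arm", "arguments": {"increments": "-6 -0.5 4 0.3 0 0.4 1; 0 0 0 0 0 0 1"}}

```text
clock: 9.4
ee_pos: [0.5161, 0.011, 0.1679]
eef_rot: [2.116, 2.32, 0.001]
force: [0.4, 0.3, -0.0]
opening: 0.0881
```

{"name": "move_arm", "arguments": {"increments": "0 0 0 0 0 0 0.15; 0 0 0 0 0 0 0.15; 0 0 0 0 0 0 0.15; 0 0 0 0 0 0 0; 0 0 0 0 0 0 0", "grip_force": 10}}

```text
clock: 9.9
ee_pos: [0.5168, 0.0106, 0.1695]
eef_rot: [2.115, 2.317, 0.004]
force: [0.4, 0.8, 0.3]
opening: 0.0503
```

{"name": "move_arm", "arguments": {"increments": "0 0 0 0 0 0 0; 0 0 0 0 0 0 0; 0 0 0 0 0 0 0", "grip_force": 40}}

```text
clock: 10.2
ee_pos: [0.5167, 0.0107, 0.1696]
eef_rot: [2.115, 2.318, 0.004]
force: [0.8, -0.4, -0.2]
opening: 0.0261
```

```bash
python3 plan.py .515 .011 .187 .09 20
```

```text
at [0.5167 0.0107 0.1696] d mm [-1.7  0.3 17.4] rot [0.27 0.08 0.08] F [ 0.8 -0.4 -0.2] t 10.2 open 0.0261
[  0.4  -1.6 -17.4] [0.27 0.08 0.08]
```

{"name": "move_arm", "arguments": {"increments": "0 -1 2 0.2 0 0 0; 0 0 0 0 0 0 0; 0 0 0 0 0 0 0; 0 0 0 0 0 0 0; 0 0 0 0 0 0 0"}}

```text
clock: 10.7
ee_pos: [0.5159, 0.0106, 0.1672]
eef_rot: [2.116, 2.319, -0.0]
force: [0.6, -0.7, -0.3]
opening: 0.0157
```

{"name": "move_arm", "arguments": {"increments": "0 0 -1 0 0 0 0; 0 0 -2 0 0 0 0; 0 0 -3 0 0 0 0; 0 0 -4 0 0 0 0; 0 0 -4 0 0 0 0"}}

```text
clock: 11.2
ee_pos: [0.5141, 0.0109, 0.18]
eef_rot: [-2.115, -2.318, 0.006]
force: [-0.0, 0.4, -4.2]
opening: 0.0157
```

```bash
python3 plan.py .515 .011 .187 .09 20; python3 -c "
from h import *
snap('wrist','w6');c=snap('scene','s6');cv2.imwrite('pics/c6.png',cv2.resize(c['image'][190:340,220:420,::-1],(760,570),interpolation=2))"
```

```text
at [0.5141 0.0109 0.18  ] d mm [0.9 0.1 7. ] rot [-0.3  -0.02  0.08] F [-0.   0.4 -4.2] t 11.2 open 0.0157
[-0.   0.8 -7. ] [-0.3  -0.02  0.08]
```

View pics/c6.png

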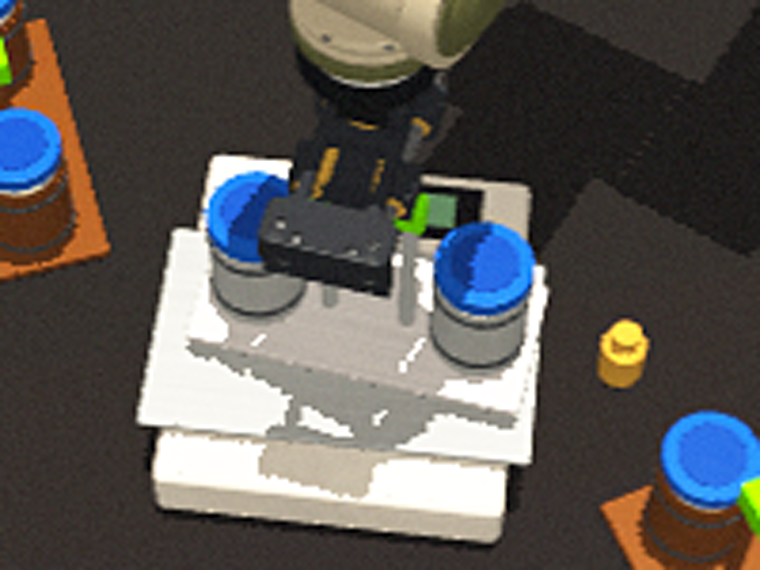

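The grip holds: opening is 15.7 mm on the 16 mm bar and the load is 4.2 N. The carrier is off the pan, with its shadow detached. Lifting on, gently.

{"name": "move_arm", "arguments": {"increments": "0 0 -5 0 0 0 0; 0 0 -8 0 0 0 0; 0 0 -10 0 0 0 0; 0 0 -12 0 0 0 0; 0 0 -12 0 0 0 0"}}

```text
clock: 11.8
ee_pos: [0.5141, 0.011, 0.2301]
eef_rot: [-2.114, -2.317, 0.006]
force: [1.1, -0.5, -5.0]
opening: 0.0157
```

{"name": "move_arm", "arguments": {"increments": "0 0 -12 0 0 0 0; 0 0 -12 0 0 0 0; 0 0 -12 0 0 0 0; 0 0 -10 0 0 0 0; 0 0 -8 0 0 0 0"}}

```text
clock: 12.3
ee_pos: [0.5142, 0.0111, 0.2909]
eef_rot: [-2.117, -2.32, 0.003]
force: [-0.0, -0.3, -4.8]
opening: 0.0153
```

{"name": "move_arm", "arguments": {"increments": "0 0 -6 0 0 0 0; 0 0 -4 0 0 0 0; 0 0 -2 0 0 0 0; 0 0 0 0 0 0 0; 0 0 0 0 0 0 0"}}

```text
clock: 12.8
ee_pos: [0.5142, 0.0111, 0.3043]
eef_rot: [-2.117, -2.32, 0.003]
force: [-0.2, 0.6, -5.7]
opening: 0.0154
```

```bash
python3 plan.py .515 .011 .285 .09 20; python3 -c "
from h import *
snap('wrist','w7');c=snap('scene','s7');cv2.imwrite('pics/c7.png',cv2.resize(c['image'][160:340,200:440,::-1],(760,570),interpolation=2))"
```

```text
at [0.5142 0.0111 0.3043] d mm [  0.8  -0.1 -19.3] rot [-0.11  0.04  0.09] F [-0.2  0.6 -5.7] t 12.8 open 0.0154
[-0.2  0.9 19.3] [-0.11  0.04  0.09]
```

View pics/c7.png

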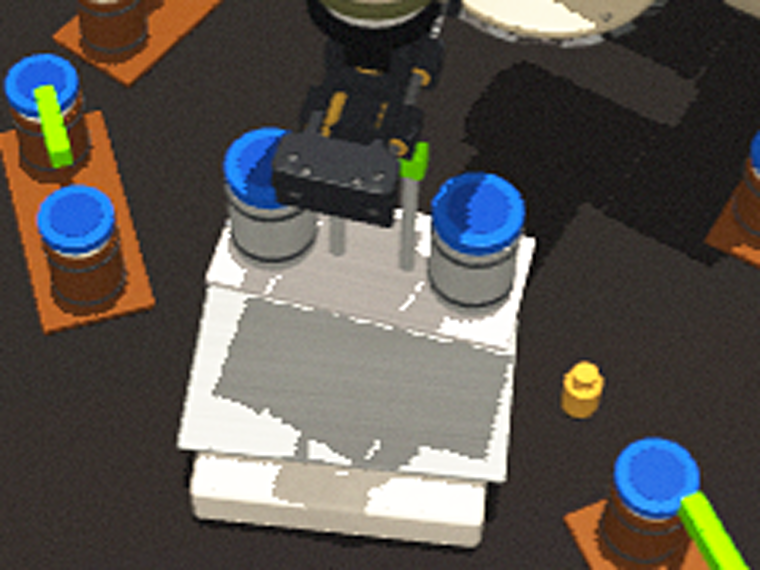

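View pics/w7.png

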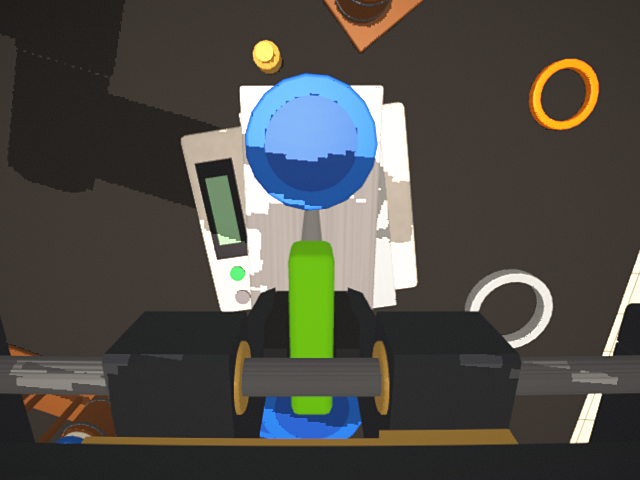

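The carrier hangs about 137 mm above the pan. It's free of the balance and looks level, with the visible lid at wrist-view (312,142) and the bar between the fingers. I'll check the tilt numerically, then hold still.

{"name": "move_arm", "arguments": {"increments": "0 0 0 0 0 0 0; 0 0 0 0 0 0 0; 0 0 0 0 0 0 0"}}

```text
clock: 13.2
ee_pos: [0.514, 0.0111, 0.3038]
eef_rot: [-2.116, -2.319, 0.004]
force: [-0.6, -0.7, -5.1]
opening: 0.0153
```

```bash
python3 - <<'E'
from fit import *
s=env.get_state(); z=.1672; dz=s['ee_pos'][2]-z; print('lift',dz,'F',np.round(s['force'],2),'qd',np.abs(s['qd']).max(),s['clock'],s['opening'])
s8=snap('scene','s8');w8=snap('wrist','w8')
def cent(c,box):
    hsv=cv2.cvtColor(c['image'],cv2.COLOR_RGB2HSV); x0,y0,x1,y1=box
    b=((hsv[...,0]>95)&(hsv[...,0]<130)&(hsv[...,1]>120)).astype(np.uint8)[y0:y1,x0:x1]
    n,l,st,ce=cv2.connectedComponentsWithStats(b); j=1+st[1:,4].argmax(); return ce[j]+[x0,y0],st[j,4]
m1=cent(s8,(328,205,375,250)); m2=cent(w8,(230,60,390,220)); print(m1,m2)
from scipy.spatial.transform import Rotation as Ro
def lids(yaw,rx,ry,off):
    R=Ro.from_euler('z',yaw)*Ro.from_euler('xy',[rx,ry]); h=np.array([s['ee_pos'][0],.011,.185+dz])
    P=np.vstack([np.c_[.029*np.cos(th),.068+.029*np.sin(th),np.full(48,zz)] for zz in(.078,.090)])-[0,0,.125]
    return R.apply(P)+h
for rx in(-.1,-.05,0,.05,.1):
    print(rx,[np.round(hullc(c,lids(.09,rx,0,0))[0],1) for c in(s8,w8)])
for ry in(-.1,.1): print('ry',ry,[np.round(hullc(c,lids(.09,0,ry,0))[0],1) for c in(s8,w8)])
E
```

```text
lift 0.13657359335072763 F [-0.6  -0.67 -5.14] qd 0.0030471014361941945 13.2 0.015307631224354265
(array([350.60538827, 226.95087163]), np.int32(631)) (array([312.46210938, 143.0578125 ]), np.int32(12800))
-0.1 [array([347.8, 228.2]), array([311.4, 153.2])]
-0.05 [array([349.1, 227.5]), array([311.4, 148.2])]
0 [array([350.2, 226.8]), array([311.4, 143.3])]
0.05 [array([351.3, 226. ]), array([311.4, 138.6])]
0.1 [array([352.3, 225.1]), array([311.4, 134. ])]
ry -0.1 [array([349.7, 228.4]), array([320.8, 143.3])]
ry 0.1 [array([350.7, 225.1]), array([302. , 143.3])]
```

The tilt fit gives about 0.00 rad about x and −0.01 rad about y, so the carrier is level. Lift is 137 mm and the joints are at rest. Handing in.

```bash
python3 -c "
from h import *
print(env.sign_off()); s=env.get_state(); print(s['clock'],s['ee_pos'],s['force'],s['opening'])"
```

```text
the job is handed in; nothing more can be done
None
the job is handed in; nothing more can be done
```

I pressed both blue lids home on the pan, then took the carrier by its green handle. I lifted it about 137 mm clear of the pan and handed the job in while holding it. Sign-off reports no verdict, so the checks below are my own.

- **Lids:** Each one stopped hard with the finger tips at 150.3 mm, against a home height of 150 mm. The force was 21 N on lid A and 23 N on lid B. Pictures taken afterwards showed both discs about 6 mm lower than at the start, with no white band.
- **Lid heights from the cameras:** The absolute heights I fitted were 3 to 5 mm below possible, so I relied on the change in height and the hard stops instead.
- **Holding (checked at 13.2 s of the 43 s limit):** The fingers were closed to 15.3 mm on the 16 mm bar at 40 N, carrying a steady load of about 5 N. Tilt was about 0.01 rad or less, and the joints were practically at rest.
- **Surroundings:** The carrier was visibly clear of the balance. I moved or touched none of the other things on the bench, though I did not measure their positions again.

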